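# Load the gear and latch the test stand's guard

## Robot

A 6-joint arm with a two-finger parallel gripper is mounted at the origin on the work surface. World frame = base frame: x ahead of the robot, y to its left, z up, the work surface at z = 0. Lengths are in m, angles in degrees, forces in N, time in s.
With the tool pointing down it reaches from about 0.4 to 0.825 m from the base axis. Payload 7 kg.
Tool frame: the origin (TCP) lies at the very end of the fingers, on their centre line; the grasp point (between the pads) lies r.grip_point_offset behind it (r.grip_point_offset is the distance from the TCP to the grasp point, in m); z points along the fingers, y is the direction in which the jaws open and shut (so a half turn about z gives the same grasp; the last joint's range is limited). The gripper opens to 85 mm and grips with 20 to 120 N. Pads are 22 mm wide; open, the fingers measure 114 mm over their backs; the gripper's body (76 mm by 85 mm) begins 54 mm behind the grasp point. The pads swing forward as they close: fully open they stand 13 mm farther back than shut.
Start: joints at [-47.55, 20.546, 0.682, 0, -70.136, -16.507], TCP at [0.295, -0.607, 0.231] pointing down, gripper open.
Joint ranges: [-176.03, 176.03], [-82.01, 121.73], [-58.28, 71.71], [-173.87, 95.51], [-174.79, -0.11], [-173.66, 173.66]. Speed limits (degrees/s): [136.94, 136.94, 172.46, 180, 180, 180].

## Interface

Orientations are given as a 3x3 rotation matrix whose columns are the frame's x, y, z axes.
In Python, from station import r gives the robot as it stands.
- The arm moves only by the tool apply_moves, never from a script. Its argument "moves" is a list that holds one entry, the list of rows, each a list of 7 numbers: the shift along the tool's x, y, z in m, then the turn, a rotation vector about the tool's x, y, z in degrees, then the closure, from 0 (fully open) to 1 (shut). A call has 1 to 5 rows; each row shifts and turns the commanded pose from where the row before left it, along the tool's axes as they then stand; what a row does not reach is not made up. A row lasts 1/12 s, in which the tool goes at most 41.7 mm and 7.16 degrees, less where a joint would pass 70% of its speed; a pose out of reach is approached as far as the arm can. A call with a gripper value outside its range is refused whole. The fingers move at their own pace and stop on an object; "grip_force" is the grip in N (left out, the last holds). Time passes only in rows, so rows that do not move let the fingers close. It gives the time, the measured TCP pose, the force and the opening at its end, in the units of the state.
- r.read_state(): the state, without advancing time (a new reading comes with each control period).
- r.camera(name): name is "scene" or "top" or "wrist"; returns the picture (420x560x3 uint8, blue, green, red); there is no depth.
- r.get_calibration(name): a dict with "fx", "fy", "cx", "cy" (pixels), "R" (3x3) and "t" (3): a world point X has camera coordinates R X + t; the wrist camera has in their place "T_tool_cam" (4x4, takes a point from camera to tool coordinates, whose origin is the TCP and whose axes are the flange's). Camera axes: x right, y down, z forward; pixel columns grow to the right and rows downward; lengths in m; the calibration is good to about 2 mm. A picture is of the moment at which its call begins: read the wrist's pose just before it. get_calibration takes no time and is no camera call.
- r.sign_off(): hands the job in, once; it reports no verdict.
The state is a dict: "time": time; "joint_positions": joint angles; "joint_velocities": joint speeds; "joint_efforts": joint torques, N m; "tcp_pos": TCP position; "tool_rot": TCP orientation; "force": force on the tool from outside, world axes, zero at the start; "moment": the same for the moment, N m; "width": finger opening in m.
Only numpy, scipy, OpenCV 4.12 (cv2) and the standard library are available. Lean on these libraries where they do the work, as an engineer would, in place of code of your own. Each camera call takes 0.05 s, during which the arm holds its last target. There are 200 camera calls.

## Task

Put the two-step gear on the test stand's arbor, small step up, fully down on its shoulder, and let go of it. Then slide the clear guard shut over it by pushing on its upright back plate until the latch clicks and holds it shut by itself, pushing gently and no further than the click so that the guard is not rammed. Leave everything else on the bench where it is.

Things in the scene. Friction and masses are not known exactly. Their poses are not given: they have to be found in the camera images.
- stand: Fixed gear test stand: grey base 200 (x) x 360 (y) x 20 mm high, origin mid-underside on the table. Its +y is the way the guard slides shut. At the +y end a blue control box, 140 mm wide, 90 mm high, its near face at y = 140 mm. A steel catch bracket with spring bolt and rubber buffer stands outside the guard's +x wall (x 63 to 102 mm, y 8 to 104 mm, up to 118 mm above the table).
- arbor_top (a point): Tip of the stand's upright steel arbor: a post 15 mm in diameter, its last 10 mm tapered to 6 mm; tip 86 mm above the table, at (0, 60 mm) in the stand's frame. The 40 mm wide shoulder on which the gear's underside rests is 56 mm below this tip. Axes as the stand's.
- gear_center (a point): Loose steel two-step gear, 0.3 to 0.65 kg: toothed disc 64 mm across, 16 mm thick, below; toothed step 40 mm across, 30 mm high, on top; 20 mm bore right through. This point: on its axis, half-way up, 23 mm above its underside; z is its axis. It starts flat on the table, step up, and is taken by the step. Seated, this point is 53 mm above the table.
- guard_lead (a point): Middle of the leading (+y) top edge of the guard, a clear hood on rails: 120 mm wide, 135 mm long, roof 105 mm above the table, open below and at this end, so that it passes over the seated gear. Guard open, this edge is 70 mm short of the arbor. A return spring pushes it open with about 4.5 N all the way: it runs back open unless caught.
- guard (a joint): Guard travel in m: 0.150 open (start), less as it shuts. The catch is set differently each time and clicks somewhere from 0.005 to 0.044: feel for it. The push is about 6 N, rises to 9 to 14 N while a pin lifts the bolt (15 to 7 mm before the click), eases, and 2 mm past the click it meets a stiff buffer (12 N per mm). Caught, the guard stays when let go. Over 25 N is ramming.
- push_face (a point): On the outer (-y) side of the guard's upright aluminium push plate, its back end: mid-width, 120 mm above the table. The plate is 120 mm wide (stand x), 6 mm thick, from the base to 140 mm above the table, 35 mm above the roof. Axes as the stand's; push on this face along +y. With the guard open the base reaches 32 mm behind it, bare but for the rails' low end stops.
- bearing: Bystander: loose steel bearing ring, 52 mm across, 15 mm high; origin at the centre of its underside.
- pinion: Bystander: loose single gear, 46 mm across, 20 mm high, with no step; origin under its centre.
- spanner: Bystander: steel spanner lying on the table; origin at its middle.
- screwdriver: Bystander: screwdriver lying on the table; origin at its middle.
- oil_bottle: Bystander: white oil bottle, 60 mm across, 160 mm high; origin at the centre of its underside.
- grease_tin: Bystander: bare metal tin, 72 mm across, 70 mm high; origin at the centre of its underside.
- cup: Bystander: white mug, 70 mm across, 80 mm high; origin at the centre of its underside.
Not all that is in view belongs to the job. What is shaped like the part that bears gear_center but turquoise or yellow is not meant.

How it is judged (in metres and radians):
On the way, in this order (a step that is already met when the one before it is completed fails the run):
1. the gear sits fully down on the arbor, let go of, with the guard still open (horizontal distance between gear_center and arbor_top below 0.006 m and height (world z) of gear_center below 0.058 m and angle between gear_center's own z axis and vertical below 0.12 rad and contact force between the fingers and gear below 0.2 N and value of joint guard above 0.1 m), for 0.2 s.
2. the guard is pushed shut over the gear and stays shut by its latch, untouched (value of joint guard below 0.048 m and contact force between guard and the arm below 0.1 N and contact force between guard and the fingers below 0.1 N), for 0.3 s.
At the end, for the whole second after the job is handed in: The gear is on the arbor (axis within 6 mm, centre under 58 mm above the table, upright within 0.12 rad) and at rest, and the guard stays shut by its latch (travel under 0.048) with nothing touching it (horizontal distance between gear_center and arbor_top below 0.006 m and height (world z) of gear_center below 0.058 m and angle between gear_center's own z axis and vertical below 0.12 rad and value of joint guard below 0.048 m and velocity of joint guard between -0.01 and 0.01 m/s and linear speed of gear below 0.02 m/s).
It fails at once if the guard is rammed: pushed with more than 25 N (contact force between guard and the fingers above 25 N or contact force between guard and the arm above 25 N).
It fails at once if one of the other things on the bench is moved by more than 30 mm (distance of any of bearing, pinion, spanner, screwdriver, oil_bottle, grease_tin, cup from where it was at the start of the episode above 0.03 m).
It also fails if it takes over 64 s, if anything falls off the work surface, if the arm or the gripper's body presses on something with over 40 N, if the wrist force passes 120 N, or if a joint passes its speed limit or range.

## Working session

There is one attempt and no reset: what is moved stays moved. The work goes in short steps, Python scripts to look and compute and a tool call to move; the robot and the scene stay as the last step left them, time stands still between calls to the robot, and variables do not carry over. Pictures are saved under pics/ and viewed, about 8 in all and at most 12, crops included, and the job is handed in when it is done.

Besides the shell and the picture viewer there is one more tool, called after "Request:" as name(argument=value, ...) on one line, values as JSON. apply_moves: Moves the arm, as the interface text tells. Its arguments: {"type":"object","properties":{"moves":{"type":"array"},"grip_force":{"type":"number"}},"required":["moves"]}

```bash
mkdir -p pics; ls; python3 - <<'E'
from station import r
import cv2,numpy as np
np.set_printoptions(precision=4,suppress=True)
s=r.read_state()
print(s,r.grip_point_offset)
for n in("scene","top"):
    cv2.imwrite(f"pics/{n}0.png",r.camera(n)); print(n,r.get_calibration(n))
print(r.get_calibration("wrist"))
E
```

```text
pics
{'time': 0.0, 'joint_positions': array([-47.5514,  20.5927,   0.6318,  -0.0216, -70.1335, -16.5089]), 'joint_velocities': array([-0.0731, -0.1083, -0.0239, -0.0506, -0.0855, -0.0415]), 'joint_efforts': array([ -0.0009, -58.3323,  29.3419,   6.9364,  -0.006 ,   0.    ]), 'tcp_pos': array([ 0.2951, -0.6066,  0.2303]), 'tool_rot': array([[-0.8993, -0.4373, -0.0008],
       [-0.4373,  0.8993,  0.0015],
       [ 0.0001,  0.0017, -1.    ]]), 'force': array([-0.269 ,  0.8178, -0.8268]), 'moment': array([-0.0116,  0.0315,  0.0088]), 'width': 0.0856090526797569} 0.0187
scene {'fx': 384.39865452899284, 'fy': 384.39865452899284, 'cx': 279.5456633900063, 'cy': 209.84842794664797, 'R': array([[ 0.7605,  0.6491, -0.0189],
       [ 0.4416, -0.5382, -0.7179],
       [-0.4761,  0.5376, -0.6959]]), 't': array([-0.3967, -0.1985,  1.4619])}
top {'fx': 456.28050181192816, 'fy': 456.28050181192816, 'cx': 276.63146651988063, 'cy': 214.6981133170805, 'R': array([[ 0.0064, -1.    ,  0.002 ],
       [-0.9959, -0.0066, -0.0906],
       [ 0.0906, -0.0014, -0.9959]]), 't': array([-0.0517,  0.5836,  1.4445])}
{'fx': 298.98742571515584, 'fy': 298.98742571515584, 'cx': 275.6873917849507, 'cy': 208.72151395491494, 'T_tool_cam': array([[-0.0005, -0.9628, -0.2701,  0.0689],
       [ 1.    , -0.0005,  0.0003, -0.0007],
       [-0.0004, -0.2701,  0.9628, -0.143 ],
       [ 0.    ,  0.    ,  0.    ,  1.    ]])}
```

View pics/top0.png

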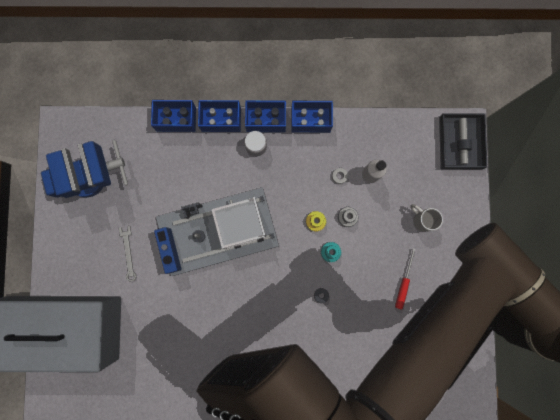

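View pics/scene0.png

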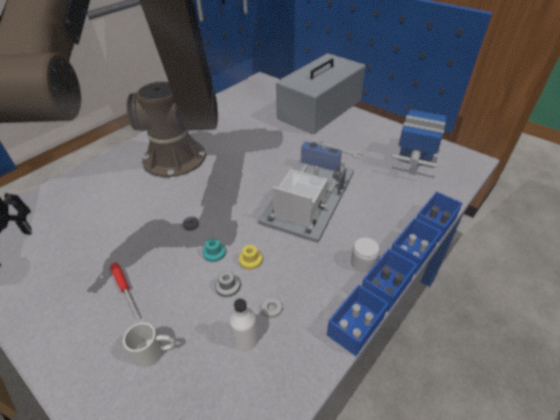

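Top view: two-step shapes are at (348,216) steel, (317,221) yellow and (332,252) turquoise. The steel one fits. The ring at (340,176) is the bearing and the dark disc at (322,296) is the pinion. The stand runs from (165,250) (blue box, its +y end) to (270,215). I'll confirm with an enlarged crop.

```bash
python3 - <<'E'
import cv2
im=cv2.imread("pics/top0.png")[165:285,145:375]
im=cv2.resize(im,None,fx=3.45,fy=3.45,interpolation=cv2.INTER_CUBIC); cv2.imwrite("pics/crop1.png",cv2.convertScaleAbs(im,alpha=1.3))
im=cv2.imread("pics/scene0.png")[130:310,180:380]
cv2.imwrite("pics/crop2.png",cv2.convertScaleAbs(cv2.resize(im,None,fx=3.3,fy=3.3,interpolation=cv2.INTER_CUBIC),alpha=1.3))
E
```

```text
(no output)
```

View pics/crop1.png

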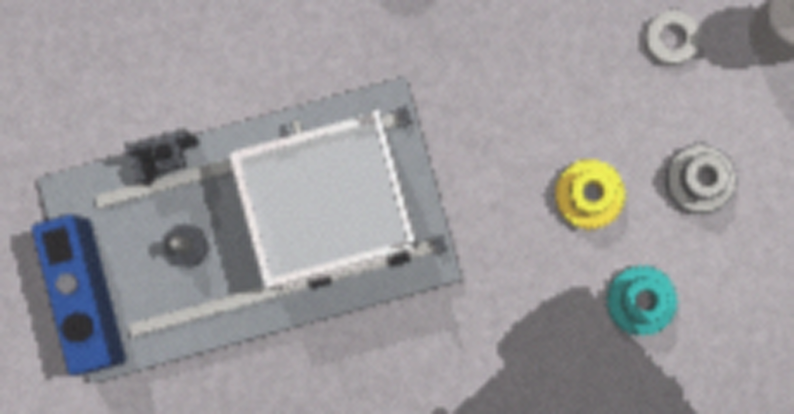

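View pics/crop2.png

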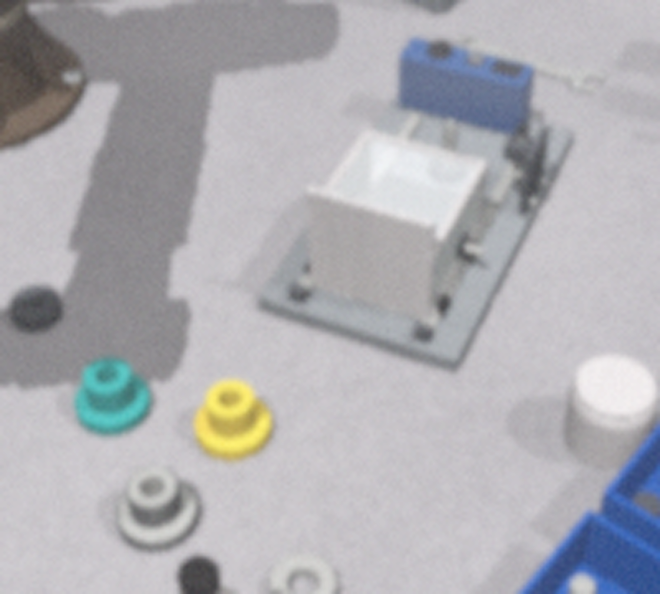

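Crop confirms it: the steel two-step gear (step top at crop (707,177)) fits, while the same shapes in yellow and turquoise are excluded. The stand's base corners, plate top edge, roof edge and arbor tip (crop ~(178,243)) are visible.

```bash
cat > h.py <<'E'
import numpy as np
from scipy.optimize import least_squares
from scipy.spatial.transform import Rotation as Ro
np.set_printoptions(precision=4,suppress=True)
def ray(c,uv,z,R=None,t=None):
    R=c["R"] if R is None else R; t=c["t"] if t is None else t
    d=R.T@np.array([(uv[0]-c["cx"])/c["fx"],(uv[1]-c["cy"])/c["fy"],1]); o=-R.T@t
    return o+d*(z-o[2])/d[2]
def proj(c,X):
    p=np.asarray(X)@c["R"].T+c["t"]; return np.c_[c["fx"]*p[:,0]/p[:,2]+c["cx"],c["fy"]*p[:,1]/p[:,2]+c["cy"]]
def wristRt(c,s):
    T=np.eye(4);T[:3,:3]=s["tool_rot"];T[:3,3]=s["tcp_pos"];M=np.linalg.inv(T@c["T_tool_cam"]);return M[:3,:3],M[:3,3]
E
python3 - <<'E'
from h import *; from station import r
ct,cs=r.get_calibration("top"),r.get_calibration("scene")
T=lambda p:(145+p[0]/3.45,165+p[1]/3.45); S=lambda p:(180+p[0]/3.3,130+p[1]/3.3)
print("gear top",ray(ct,T((707,177)),.046),ray(ct,T((700,178)),.016))
print("gear scene",ray(cs,S((155,487)),.046),ray(cs,S((160,513)),.012))
o=[((38,178),(.1,.18,.02)),((407,78),(.1,-.18,.02)),((462,283),(-.1,-.18,.02)),
((375,113),(.06,None,.14)),((411,243),(-.06,None,.14)),((235,155),(.06,-.01,.105)),((268,285),(-.06,-.01,.105))]
so=[((262,302),(-.1,-.18,.02)),((457,362),(.1,-.18,.02)),((573,133),(.1,.18,.02)),((310,190),(-.06,None,.14)),((437,232),(.06,None,.14))]
for name,L in(("top",[(ct,T(p),q) for p,q in o]),("scene",[(cs,S(p),q) for p,q in so]),("both",[(ct,T(p),q) for p,q in o]+[(cs,S(p),q) for p,q in so])):
    def f(v):
        a=v[2];e=[]
        for c,p,q in L:
            y=-.145 if q[1] is None else q[1]
            X=[v[0]+np.cos(a)*q[0]-np.sin(a)*y,v[1]+np.sin(a)*q[0]+np.cos(a)*y,q[2]]
            e+=list(proj(c,[X])[0]-p)
        return e
    s=least_squares(f,[.55,.1,.3]); v=s.x; a=v[2]
    print(name,v,np.degrees(a),np.array(s.fun).reshape(-1,2).round(1).tolist())
    print(" arbor",v[:2]+.06*np.array([-np.sin(a),np.cos(a)])," pushface",v[:2]-.148*np.array([-np.sin(a),np.cos(a)]))
print("arbor tip", ray(ct,T((178,243)),.086))
E
```

```text
gear top [ 0.5785 -0.281   0.046 ] [ 0.5802 -0.2793  0.016 ]
gear scene [ 0.5821 -0.2806  0.046 ] [ 0.5829 -0.2812  0.012 ]
top [0.5288 0.1429 0.2727] 15.623784427599022 [[-0.2, -0.3], [0.2, -0.3], [0.5, -0.3], [0.6, -0.6], [0.6, 0.5], [-1.0, 0.2], [-0.7, 0.6]]
 arbor [0.5127 0.2006]  pushface [0.5687 0.0003]
scene [0.5326 0.1399 0.2857] 16.3714183120102 [[-1.3, -0.2], [1.0, 0.8], [0.6, -0.5], [-0.4, 0.6], [0.1, -1.2]]
 arbor [0.5157 0.1975]  pushface [ 0.5744 -0.0021]
both [0.53   0.1423 0.2791] 15.991816088699954 [[-0.1, -0.3], [0.1, -0.9], [0.8, -1.1], [0.6, -1.2], [0.9, -0.2], [-0.9, -0.1], [-0.3, 0.1], [-1.6, -1.3], [0.3, -0.0], [0.6, -0.9], [-0.8, -0.3], [-0.5, -2.0]]
 arbor [0.5135 0.1999]  pushface [ 0.5708 -0.    ]
arbor tip [0.5127 0.1983 0.086 ]
```

Both views agree: gear at (0.580, −0.281), arbor at (0.513, 0.200), stand yaw about 16°, all heights consistent. Moving above the gear with the jaws along the stand's y.

Request:
apply_moves(moves=[[[-0.0363,0.0154,0.0073,0,0,0,0.3],[-0.0363,0.0154,0.0073,0,0,0,0.3],[-0.0363,0.0154,0.0073,0,0,0,0.3],[-0.0363,0.0154,0.0073,0,0,0,0.3],[-0.0363,0.0154,0.0073,0,0,0,0.3]]])

```text
time: 0.52
tcp_pos: [0.4254, -0.4568, 0.1942]
tool_rot: [[-0.899, -0.437, -0.0], [-0.437, 0.899, 0.0], [0.0, 0.001, -1.0]]
force: [1.1, -0.6, 0.4]
width: 0.0597
```

Request:
apply_moves(moves=[[[-0.0363,0.0154,0.0073,0,0,0,0.3],[-0.0363,0.0154,0.0073,0,0,0,0.3],[-0.0363,0.0154,0.0073,0,0,0,0.3],[-0.0363,0.0154,0.0073,0,0,0,0.3],[-0.0363,0.0154,0.0073,0,0,0,0.3]]])

```text
time: 0.93
tcp_pos: [0.5551, -0.3079, 0.1577]
tool_rot: [[-0.899, -0.437, -0.0], [-0.437, 0.899, 0.0], [0.0, 0.0, -1.0]]
force: [-0.1, -0.3, -0.6]
width: 0.0598
```

Request:
apply_moves(moves=[[[-0.0363,0.0154,0.0073,0,0,0,0.3],[0,0,0,0,0,5,0.3],[0,0,0,0,0,5,0.3],[0,0,0,0,0,0,0.3],[0,0,0,0,0,0,0.3]]])

```text
time: 1.35
tcp_pos: [0.5801, -0.2798, 0.1506]
tool_rot: [[-0.961, -0.277, -0.001], [-0.277, 0.961, 0.0], [0.001, 0.0, -1.0]]
force: [-0.9, -0.4, 0.1]
width: 0.0598
```

```bash
python3 - <<'E'
from h import *; from station import r; import cv2
s=r.read_state(); im=r.camera("wrist"); cv2.imwrite("pics/w1.png",im)
c=r.get_calibration("wrist"); R,t=wristRt(c,s); c.update(R=R,t=t)
print(s["time"],s["tcp_pos"],s["tool_rot"],s["width"],proj(c,[[.58,-.2805,.046]]))
E
```

```text
1.35 [ 0.5801 -0.2798  0.1506] [[-0.9607 -0.2775 -0.0007]
 [-0.2775  0.9607  0.0001]
 [ 0.0007  0.0003 -1.    ]] 0.05984481508507983 [[275.6177 207.7591]]
```

View pics/w1.png

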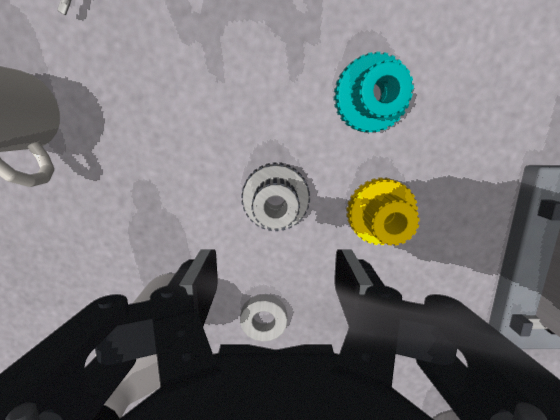

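Wrist view: the steel gear's step top is at (275,206), against (275.6,207.8) predicted, so within 1.5 mm. It's centred between the pads, with yellow and turquoise clear. Descending and gripping.

Request:
apply_moves(moves=[[[0.0013,-0.001,0.035,0,0,0,0.3],[0,0,0.035,0,0,0,0.3],[0,0,0.035,0,0,0,0.3],[0,0,0.018,0,0,0,0.3],[0,0,0.008,0,0,0,0.3]]])

```text
time: 1.82
tcp_pos: [0.5767, -0.2814, 0.0166]
tool_rot: [[-0.961, -0.275, -0.005], [-0.275, 0.961, 0.001], [0.004, 0.003, -1.0]]
force: [-0.4, -0.1, -0.8]
width: 0.0598
```

Request:
apply_moves(moves=[[[0,0,0,0,0,0,0.3],[0,0,0,0,0,0,0.8],[0,0,0,0,0,0,0.8],[0,0,0,0,0,0,0.8],[0,0,0,0,0,0,0.8]]], grip_force=50)

```text
time: 2.23
tcp_pos: [0.5802, -0.2816, 0.022]
tool_rot: [[-0.961, -0.275, 0.003], [-0.275, 0.961, -0.001], [-0.002, -0.001, -1.0]]
force: [-1.4, 0.7, 6.7]
width: 0.0387
```

Request:
apply_moves(moves=[[[0,0,-0.02,0,0,0,0.8],[0,0,-0.038,0,0,0,0.8],[0,0,-0.04,0,0,0,0.8],[0,0,-0.04,0,0,0,0.8],[0,0,-0.04,0,0,0,0.8]]])

```text
time: 2.65
tcp_pos: [0.5784, -0.2809, 0.1996]
tool_rot: [[-0.962, -0.275, -0.001], [-0.275, 0.962, 0.001], [0.0, 0.001, -1.0]]
force: [1.7, 0.1, -6.6]
width: 0.0388
```

Request:
apply_moves(moves=[[[-0.0057,0.04,0,0,0,0,0.8],[-0.0057,0.04,0,0,0,0,0.8],[-0.0057,0.04,0,0,0,0,0.8],[-0.0057,0.04,0,0,0,0,0.8],[-0.0057,0.04,0,0,0,0,0.8]]])

```text
time: 3.07
tcp_pos: [0.5504, -0.0794, 0.1979]
tool_rot: [[-0.962, -0.274, -0.0], [-0.274, 0.962, 0.001], [-0.0, 0.001, -1.0]]
force: [0.9, 0.6, -6.7]
width: 0.0388
```

Request:
apply_moves(moves=[[[-0.0057,0.04,0,0,0,0,0.8],[-0.0057,0.04,0,0,0,0,0.8],[-0.0057,0.04,0,0,0,0,0.8],[-0.0057,0.04,0,0,0,0,0.8],[0,0,0,0,0,0,0.8]]])

```text
time: 3.48
tcp_pos: [0.5288, 0.0849, 0.1982]
tool_rot: [[-0.96, -0.279, 0.001], [-0.279, 0.96, 0.003], [-0.002, 0.002, -1.0]]
force: [0.1, -0.8, -6.4]
width: 0.0387
```

Request:
apply_moves(moves=[[[0,0,0,0,0,0,0.8],[0,0,0,0,0,0,0.8]]])

```text
time: 3.65
tcp_pos: [0.5291, 0.0792, 0.1979]
tool_rot: [[-0.961, -0.276, -0.001], [-0.276, 0.961, 0.0], [0.001, 0.0, -1.0]]
force: [0.7, -0.3, -6.2]
width: 0.0385
```

```bash
python3 - <<'E'
from h import *; from station import r; import cv2
s=r.read_state(); im=r.camera("wrist"); cv2.imwrite("pics/w2.png",im)
c=r.get_calibration("wrist"); R,t=wristRt(c,s); c.update(R=R,t=t)
p=s["tcp_pos"];print(s["time"],p,s["tool_rot"],s["width"],s["force"],proj(c,[[.513,.2,.086],[p[0],p[1],p[2]+.024]]))
E
```

```text
3.65 [0.5291 0.0792 0.1979] [[-0.9612 -0.2759 -0.0006]
 [-0.2759  0.9612  0.0001]
 [ 0.0005  0.0003 -1.    ]] 0.038486020249883804 [ 0.6917 -0.3205 -6.1879] [[410.4374 224.9978]
 [277.2168 285.2835]]
```

View pics/w2.png

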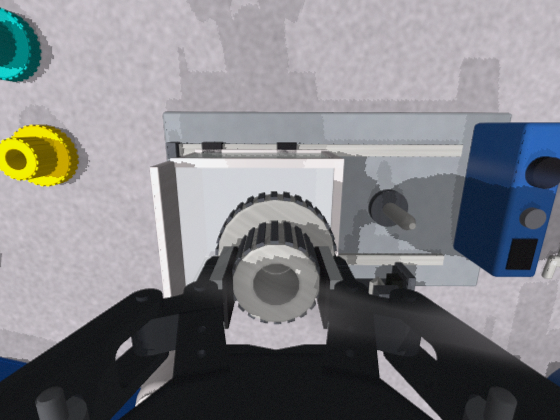

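Wrist view: gear held upright, step top centre about (276,282), arbor tip about (412,226) (predicted (410,225)). An enlarged crop will give both accurately.

```bash
python3 - <<'E'
import cv2
im=cv2.imread("pics/w2.png")[170:335,210:450]
cv2.imwrite("pics/crop3.png",cv2.resize(im,None,fx=3.3,fy=3.3,interpolation=cv2.INTER_CUBIC))
E
```

```text
(no output)
```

View pics/crop3.png

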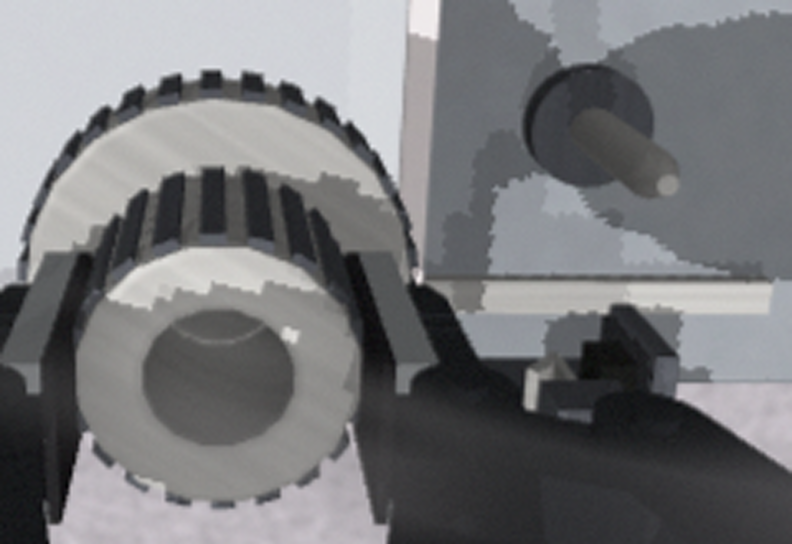

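```bash
python3 - <<'E'
from h import *; from station import r
s=r.read_state(); c=r.get_calibration("wrist"); R,t=wristRt(c,s); c.update(R=R,t=t)
P=lambda p:(210+p[0]/3.3,170+p[1]/3.3)
p=s["tcp_pos"];g=[]
for h in(.020,.024,.028):
    b=ray(c,P((218,377)),p[2]+h); d=(R@b+t)[2]; g.append(b); print("bore",b,b-p,"dia",d*150/3.3/c["fx"])
a=ray(c,P((668,184)),.086);sh=ray(c,P((589,125)),.030); print("tip",a,"shoulder",sh)
for q in(a,sh):
    d=q-g[1]; print("tool shift",s["tool_rot"].T@d)
E
```

```text
bore [0.5311 0.0785 0.2178] [0.0018 0.     0.02  ] dia 0.02089573033533448
bore [0.5289 0.0779 0.2218] [-0.0004 -0.0006  0.024 ] dia 0.020216217836588782
bore [0.5267 0.0773 0.2258] [-0.0026 -0.0013  0.028 ] dia 0.019536705337843092
tip [0.5135 0.2013 0.086 ] shoulder [0.5127 0.1997 0.03  ]
tool shift [-0.0192  0.1228  0.1358]
tool shift [-0.018   0.1215  0.1918]
```

Bore sits within about 0.5 mm of the TCP axis; the arbor measures (0.513, 0.2003). Moving over it, then partly down.

Request:
apply_moves(moves=[[[-0.0047,0.0305,0,0,0,0,0.8],[-0.0047,0.0305,0,0,0,0,0.8],[-0.0047,0.0305,0,0,0,0,0.8],[-0.0047,0.0305,0,0,0,0,0.8],[0,0,0.02,0,0,0,0.8]]])

```text
time: 4.12
tcp_pos: [0.5172, 0.2056, 0.1815]
tool_rot: [[-0.961, -0.276, 0.007], [-0.276, 0.961, 0.005], [-0.008, 0.003, -1.0]]
force: [2.6, -0.6, -5.2]
width: 0.0389
```

Request:
apply_moves(moves=[[[0,0,0.02,0,0,0,0.8],[0,0,0.02,0,0,0,0.8],[0,0,0.01,0,0,0,0.8],[0,0,0,0,0,0,0.8],[0,0,0,0,0,0,0.8]]])

```text
time: 4.53
tcp_pos: [0.5147, 0.2004, 0.1281]
tool_rot: [[-0.962, -0.273, -0.0], [-0.273, 0.962, -0.001], [0.001, -0.001, -1.0]]
force: [0.6, 0.3, -5.5]
width: 0.039
```

Request:
apply_moves(moves=[[[0.0014,0.0004,0.008,0,0,0,0.8],[0,0,0.01,0,0,0,0.8],[0,0,0.01,0,0,0,0.8],[0,0,0.008,0,0,0,0.8],[0,0,0,0,0,0,0.8]]])

```text
time: 4.95
tcp_pos: [0.5117, 0.2007, 0.0899]
tool_rot: [[-0.962, -0.274, -0.003], [-0.274, 0.962, -0.002], [0.003, -0.001, -1.0]]
force: [0.1, -0.3, -5.5]
width: 0.0385
```

Request:
apply_moves(moves=[[[0,0,0.008,0,0,0,0.8],[0,0,0.01,0,0,0,0.8],[0,0,0.01,0,0,0,0.8],[0,0,0.004,0,0,0,0.8],[0,0,0,0,0,0,0.8]]])

```text
time: 5.37
tcp_pos: [0.5119, 0.2008, 0.0584]
tool_rot: [[-0.962, -0.274, -0.002], [-0.274, 0.962, -0.002], [0.003, -0.001, -1.0]]
force: [0.8, -0.2, -5.9]
width: 0.0386
```

Sliding freely on the arbor. Down the last 6 mm, then open a little.

Request:
apply_moves(moves=[[[0,0,0.003,0,0,0,0.8],[0,0,0.002,0,0,0,0.8],[0,0,0.001,0,0,0,0.8],[0,0,0,0,0,0,0.8],[0,0,0,0,0,0,0.8]]])

```text
time: 5.78
tcp_pos: [0.5129, 0.2016, 0.0542]
tool_rot: [[-0.962, -0.275, 0.0], [-0.275, 0.962, 0.0], [-0.0, 0.0, -1.0]]
force: [-0.7, 0.3, -6.3]
width: 0.0385
```

Request:
apply_moves(moves=[[[0,0,0,0,0,0,0.25],[0,0,0,0,0,0,0.25],[0,0,0,0,0,0,0.25],[0,0,0,0,0,0,0.25],[0,0,0,0,0,0,0.25]]])

```text
time: 6.2
tcp_pos: [0.5131, 0.2017, 0.0544]
tool_rot: [[-0.961, -0.275, 0.001], [-0.275, 0.961, 0.001], [-0.001, 0.0, -1.0]]
force: [0.0, 0.5, -0.4]
width: 0.0642
```

Request:
apply_moves(moves=[[[0,0,-0.01,0,0,0,0.25],[0,0,-0.034,0,0,0,0.25],[0,0,-0.034,0,0,0,0.25],[0,0,-0.034,0,0,0,0.25],[0,0,-0.034,0,0,0,0.25]]])

```text
time: 6.62
tcp_pos: [0.5126, 0.2012, 0.2026]
tool_rot: [[-0.962, -0.275, 0.0], [-0.275, 0.962, 0.0], [-0.001, 0.0, -1.0]]
force: [0.2, 0.6, -0.1]
width: 0.0638
```

Request:
apply_moves(moves=[[[0,-0.04,0,0,0,0,0.25],[0,-0.04,0,0,0,0,1],[0,0,0,0,0,0,1],[0,0,0,0,0,0,1],[0,0,0,0,0,0,1]]])

```text
time: 7.03
tcp_pos: [0.5348, 0.1243, 0.2006]
tool_rot: [[-0.962, -0.274, 0.001], [-0.274, 0.962, 0.0], [-0.001, 0.0, -1.0]]
force: [-0.3, 0.1, -0.8]
width: 0.0158
```

```bash
python3 - <<'E'
from h import *; from station import r; import cv2
s=r.read_state(); im=r.camera("wrist"); cv2.imwrite("pics/w3.png",im)
c=r.get_calibration("wrist"); R,t=wristRt(c,s); c.update(R=R,t=t)
p=s["tcp_pos"];print(s["time"],p,s["width"],s["force"],proj(c,[[.513,.2003,.086],[.513,.2003,.076],[.513,.2003,.046]]))
E
```

```text
7.0333 [0.5348 0.1243 0.2006] 0.01578437063834453 [-0.3348  0.1141 -0.8348] [[365.1485 204.6276]
 [362.0269 201.8397]
 [353.8443 194.5318]]
```

View pics/w3.png

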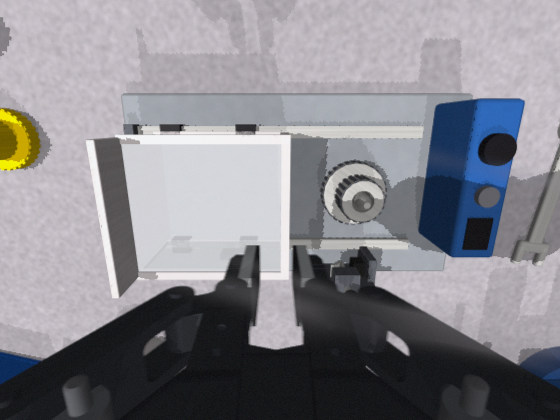

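Gear seen seated at (361,201), against (362,202) predicted for a seated gear; guard open. Moving behind the push plate, turning 90° and closing the fingers.

Request:
apply_moves(moves=[[[0,-0.0348,0,0,0,0,1],[0,-0.0348,0,0,0,0,1],[0,-0.0348,0,0,0,0,1],[0,-0.0348,0,0,0,0,1],[0,-0.0348,0,0,0,0,1]]])

```text
time: 7.5
tcp_pos: [0.583, -0.0429, 0.2001]
tool_rot: [[-0.961, -0.277, -0.0], [-0.277, 0.961, -0.0], [0.0, -0.0, -1.0]]
force: [0.7, 0.4, -0.0]
width: 0.0002
```

Request:
apply_moves(moves=[[[0,0,0,0,0,-7,1],[0,0,0,0,0,-7,1],[0,0,0,0,0,-7,1],[0,0,0,0,0,-7,1],[0,0,0,0,0,-7,1]]])

```text
time: 7.92
tcp_pos: [0.5827, -0.0417, 0.1999]
tool_rot: [[-0.624, -0.781, -0.0], [-0.781, 0.624, -0.0], [0.0, 0.0, -1.0]]
force: [0.1, -0.2, -0.5]
width: -0.0
```

Request:
apply_moves(moves=[[[0,0,0,0,0,-7,1],[0,0,0,0,0,-7,1],[0,0,0,0,0,-7,1],[0,0,0,0,0,-7,1],[0,0,0,0,0,-7,1]]])

```text
time: 8.33
tcp_pos: [0.5827, -0.0415, 0.1999]
tool_rot: [[-0.063, -0.998, -0.0], [-0.998, 0.063, -0.0], [0.0, 0.0, -1.0]]
force: [-0.1, 0.1, 0.2]
width: 0.0001
```

Request:
apply_moves(moves=[[[0,0,0,0,0,-7,1],[0,0,0,0,0,-7,1],[0,0,0,0,0,-6,1],[0,0,0,0,0,0,1],[0,0,0,0,0,0,1]]])

```text
time: 8.75
tcp_pos: [0.5826, -0.0418, 0.1999]
tool_rot: [[0.273, -0.962, -0.0], [-0.962, -0.273, -0.0], [0.0, 0.0, -1.0]]
force: [-0.4, -0.4, 0.2]
width: 0.0003
```

```bash
python3 - <<'E'
from h import *; from station import r
s=r.read_state();a=np.radians(16);u=np.array([-np.sin(a),np.cos(a),0]);x=np.array([np.cos(a),np.sin(a),0]);o=np.array([.5295,.1425,0])
p=s["tcp_pos"];print(s["joint_positions"],"stand xy",(p-o)@x,(p-o)@u,p[2],"u in tool",s["tool_rot"].T@u,s["force"],s["width"])
E
```

```text
[ 15.0625  13.3597 -13.6995   0.0009 -62.959    0.7676] stand xy 0.00026459017642718047 -0.191837156359444 0.1999259641489416 u in tool [-1.     0.003 -0.   ] [-0.3713 -0.3882  0.1941] 0.0002898868801234281
```

Request:
apply_moves(moves=[[[0,0,0.03,0,0,0,1],[0,0,0.03,0,0,0,1],[0,0,0.02,0,0,0,1],[0,0,0.005,0,0,0,1],[0,0,0,0,0,0,1]]])

```text
time: 9.17
tcp_pos: [0.5817, -0.0426, 0.1136]
tool_rot: [[0.273, -0.962, -0.003], [-0.962, -0.273, -0.001], [-0.0, 0.003, -1.0]]
force: [0.4, -0.1, 0.5]
width: 0.0002
```

Request:
apply_moves(moves=[[[-0.008,0,0,0,0,0,1],[-0.008,0,0,0,0,0,1],[-0.004,0,0,0,0,0,1],[-0.003,0,0,0,0,0,1],[-0.003,0,0,0,0,0,1]]])

```text
time: 9.58
tcp_pos: [0.5757, -0.017, 0.116]
tool_rot: [[0.275, -0.961, 0.002], [-0.961, -0.275, 0.0], [0.0, -0.002, -1.0]]
force: [-0.6, 0.2, 0.5]
width: 0.0001
```

Request:
apply_moves(moves=[[[-0.002,0,0,0,0,0,1],[-0.002,0,0,0,0,0,1],[-0.002,0,0,0,0,0,1],[-0.002,0,0,0,0,0,1],[-0.002,0,0,0,0,0,1]]])

```text
time: 10.0
tcp_pos: [0.5726, -0.0082, 0.115]
tool_rot: [[0.274, -0.962, -0.0], [-0.962, -0.274, -0.0], [0.0, 0.0, -1.0]]
force: [1.3, -4.9, -0.4]
width: -0.0
```

Contact at about 5 N. Sliding about 80 mm; no click is possible in the first 106 mm.

Request:
apply_moves(moves=[[[-0.003,0,0,0,0,0,1],[-0.004,0,0,0,0,0,1],[-0.004,0,0,0,0,0,1],[-0.004,0,0,0,0,0,1],[-0.004,0,0,0,0,0,1]]])

```text
time: 10.42
tcp_pos: [0.5676, 0.0094, 0.115]
tool_rot: [[0.274, -0.962, 0.0], [-0.962, -0.274, -0.001], [0.001, 0.0, -1.0]]
force: [2.7, -6.0, -1.4]
width: -0.0003
```

Request:
apply_moves(moves=[[[-0.004,0,0,0,0,0,1],[-0.004,0,0,0,0,0,1],[-0.004,0,0,0,0,0,1],[-0.004,0,0,0,0,0,1],[-0.004,0,0,0,0,0,1]]])

```text
time: 10.83
tcp_pos: [0.5622, 0.0287, 0.115]
tool_rot: [[0.274, -0.962, 0.0], [-0.962, -0.274, -0.001], [0.001, 0.0, -1.0]]
force: [2.4, -5.2, -1.0]
width: 0.0003
```

Request:
apply_moves(moves=[[[-0.004,0,0,0,0,0,1],[-0.004,0,0,0,0,0,1],[-0.004,0,0,0,0,0,1],[-0.004,0,0,0,0,0,1],[-0.004,0,0,0,0,0,1]]])

```text
time: 11.25
tcp_pos: [0.5567, 0.0479, 0.115]
tool_rot: [[0.274, -0.962, 0.0], [-0.962, -0.274, -0.001], [0.001, 0.0, -1.0]]
force: [3.0, -6.2, -1.6]
width: -0.0001
```

Request:
apply_moves(moves=[[[-0.004,0,0,0,0,0,1],[-0.004,0,0,0,0,0,1],[-0.004,0,0,0,0,0,1],[-0.003,0,0,0,0,0,1],[-0.002,0,0,0,0,0,1]]])

```text
time: 11.67
tcp_pos: [0.552, 0.0643, 0.115]
tool_rot: [[0.275, -0.962, 0.0], [-0.962, -0.275, -0.001], [0.001, 0.0, -1.0]]
force: [3.0, -4.5, -1.8]
width: 0.0004
```

```bash
cat > st.py <<'E'
from h import *; from station import r
s=r.read_state();a=np.radians(16);u=np.array([-np.sin(a),np.cos(a),0]);x=np.array([np.cos(a),np.sin(a),0]);o=np.array([.5295,.1425,0])
p=s["tcp_pos"];print(s["time"],"stand xy",(p-o)@x,(p-o)@u,p[2],"F",-s["force"]@u,"est joint",.150-((p-o)@u+.158))
E
python3 st.py
```

```text
11.6667 stand xy 0.00011491162016411677 -0.08137060419970683 0.11498150120986228 F 5.110435854657009 est joint 0.07337060419970683
```

Request:
apply_moves(moves=[[[-0.002,0,0,0,0,0,1],[-0.002,0,0,0,0,0,1],[-0.002,0,0,0,0,0,1],[-0.002,0,0,0,0,0,1],[-0.002,0,0,0,0,0,1]]])

```text
time: 12.08
tcp_pos: [0.5494, 0.0738, 0.115]
tool_rot: [[0.274, -0.962, 0.0], [-0.962, -0.274, -0.001], [0.001, 0.0, -1.0]]
force: [2.9, -4.9, -1.9]
width: 0.0
```

Request:
apply_moves(moves=[[[-0.001,0,0,0,0,0,1],[-0.001,0,0,0,0,0,1],[-0.001,0,0,0,0,0,1],[-0.001,0,0,0,0,0,1]]])

```text
time: 12.42
tcp_pos: [0.5483, 0.0776, 0.115]
tool_rot: [[0.274, -0.962, 0.0], [-0.962, -0.274, -0.001], [0.001, 0.0, -1.0]]
force: [3.9, -5.8, -1.0]
width: 0.0002
```

Request:
apply_moves(moves=[[[-0.001,0,0,0,0,0,1],[-0.001,0,0,0,0,0,1],[-0.001,0,0,0,0,0,1]]])

```text
time: 12.67
tcp_pos: [0.5475, 0.0805, 0.115]
tool_rot: [[0.274, -0.962, 0.0], [-0.962, -0.274, -0.001], [0.001, 0.0, -1.0]]
force: [3.4, -5.9, -1.0]
width: -0.0004
```

```bash
python3 st.py
```

```text
12.6667 stand xy 0.00017299963512642028 -0.064594243560902 0.11497731598490576 F 6.626850419555126 est joint 0.056594243560901994
```

Request:
apply_moves(moves=[[[-0.001,0,0,0,0,0,1],[-0.001,0,0,0,0,0,1],[-0.001,0,0,0,0,0,1]]])

```text
time: 12.92
tcp_pos: [0.5466, 0.0833, 0.115]
tool_rot: [[0.274, -0.962, 0.0], [-0.962, -0.274, -0.001], [0.001, 0.0, -1.0]]
force: [3.9, -5.5, -1.6]
width: 0.0002
```

Request:
apply_moves(moves=[[[-0.001,0,0,0,0,0,1],[-0.001,0,0,0,0,0,1],[-0.001,0,0,0,0,0,1]]])

```text
time: 13.17
tcp_pos: [0.5458, 0.0862, 0.115]
tool_rot: [[0.274, -0.962, 0.0], [-0.962, -0.274, -0.001], [0.001, 0.0, -1.0]]
force: [4.2, -5.2, -1.4]
width: -0.0005
```

Request:
apply_moves(moves=[[[-0.001,0,0,0,0,0,1],[-0.001,0,0,0,0,0,1],[-0.001,0,0,0,0,0,1]]])

```text
time: 13.42
tcp_pos: [0.545, 0.0891, 0.115]
tool_rot: [[0.274, -0.962, 0.0], [-0.962, -0.274, -0.001], [0.001, 0.0, -1.0]]
force: [3.7, -5.4, -0.6]
width: -0.0001
```

```bash
python3 st.py
```

```text
13.4167 stand xy 0.00023018524222652957 -0.05558258557039728 0.11498873828530852 F 6.237968410903517 est joint 0.04758258557039727
```

Still the plain 6 N. Continuing.

Request:
apply_moves(moves=[[[-0.001,0,0,0,0,0,1],[-0.001,0,0,0,0,0,1],[-0.001,0,0,0,0,0,1]]])

```text
time: 13.67
tcp_pos: [0.5442, 0.092, 0.115]
tool_rot: [[0.274, -0.962, 0.0], [-0.962, -0.274, -0.001], [0.001, 0.0, -1.0]]
force: [3.2, -4.9, -1.9]
width: 0.0004
```

Request:
apply_moves(moves=[[[-0.001,0,0,0,0,0,1],[-0.001,0,0,0,0,0,1],[-0.001,0,0,0,0,0,1]]])

```text
time: 13.92
tcp_pos: [0.5434, 0.0949, 0.115]
tool_rot: [[0.274, -0.962, 0.0], [-0.962, -0.274, -0.001], [0.001, 0.0, -1.0]]
force: [3.8, -5.8, -1.7]
width: 0.0001
```

Request:
apply_moves(moves=[[[-0.001,0,0,0,0,0,1],[-0.001,0,0,0,0,0,1],[-0.001,0,0,0,0,0,1]]])

```text
time: 14.17
tcp_pos: [0.5426, 0.0974, 0.115]
tool_rot: [[0.275, -0.962, 0.0], [-0.962, -0.275, -0.002], [0.002, 0.0, -1.0]]
force: [6.3, -9.2, -1.8]
width: 0.0001
```

```bash
python3 st.py
```

```text
14.1667 stand xy 0.00018432899629066378 -0.04700026213869041 0.11500064427285041 F 10.62305304260596 est joint 0.0390002621386904
```

The bolt lift began just before s≈−0.047, so the click should come near s≈−0.033. Advancing 6 mm in small steps.

Request:
apply_moves(moves=[[[-0.001,0,0,0,0,0,1],[-0.001,0,0,0,0,0,1]]])

```text
time: 14.33
tcp_pos: [0.5422, 0.099, 0.115]
tool_rot: [[0.274, -0.962, 0.0], [-0.962, -0.274, -0.002], [0.002, 0.0, -1.0]]
force: [6.5, -10.7, -2.4]
width: -0.0001
```

Request:
apply_moves(moves=[[[-0.001,0,0,0,0,0,1],[-0.001,0,0,0,0,0,1]]])

```text
time: 14.5
tcp_pos: [0.5417, 0.1007, 0.115]
tool_rot: [[0.274, -0.962, 0.0], [-0.962, -0.274, -0.002], [0.002, 0.0, -1.0]]
force: [6.6, -10.1, -2.3]
width: 0.0002
```

Request:
apply_moves(moves=[[[-0.001,0,0,0,0,0,1],[-0.001,0,0,0,0,0,1]]])

```text
time: 14.67
tcp_pos: [0.5411, 0.1029, 0.115]
tool_rot: [[0.274, -0.962, 0.0], [-0.962, -0.274, -0.002], [0.002, 0.0, -1.0]]
force: [5.6, -7.5, -2.1]
width: -0.0003
```

```bash
python3 st.py
```

```text
14.6667 stand xy 0.00022593387989900543 -0.041300035439071785 0.11498974390344441 F 8.80632415593576 est joint 0.033300035439071785
```

Request:
apply_moves(moves=[[[-0.001,0,0,0,0,0,1],[-0.001,0,0,0,0,0,1]]])

```text
time: 14.83
tcp_pos: [0.5404, 0.1052, 0.115]
tool_rot: [[0.274, -0.962, 0.0], [-0.962, -0.274, -0.002], [0.002, 0.0, -1.0]]
force: [4.0, -5.3, -2.3]
width: 0.0004
```

Request:
apply_moves(moves=[[[-0.001,0,0,0,0,0,1],[-0.001,0,0,0,0,0,1]]])

```text
time: 15.0
tcp_pos: [0.5398, 0.1073, 0.115]
tool_rot: [[0.274, -0.962, 0.0], [-0.962, -0.274, -0.001], [0.001, 0.0, -1.0]]
force: [2.8, -4.6, -2.3]
width: 0.0002
```

```bash
python3 st.py
```

```text
15.0 stand xy 0.00023831281377300825 -0.036642339691288314 0.1149705902369719 F 5.216911133415828 est joint 0.028642339691288307
```

Request:
apply_moves(moves=[[[-0.001,0,0,0,0,0,1],[0,0,0,0,0,0,1]]])

```text
time: 15.17
tcp_pos: [0.5394, 0.1089, 0.115]
tool_rot: [[0.274, -0.962, 0.0], [-0.962, -0.274, -0.0], [0.0, -0.0, -1.0]]
force: [2.8, -2.6, -1.7]
width: -0.0002
```

Request:
apply_moves(moves=[[[-0.001,0,0,0,0,0,1],[0,0,0,0,0,0,1]]])

```text
time: 15.33
tcp_pos: [0.5388, 0.1103, 0.115]
tool_rot: [[0.275, -0.962, -0.0], [-0.962, -0.275, 0.0], [-0.0, 0.0, -1.0]]
force: [0.5, -0.9, -0.0]
width: -0.0
```

```bash
python3 st.py
```

```text
15.3333 stand xy 7.97259039751353e-05 -0.033532606222108914 0.11498731575961901 F 0.9921118959499295 est joint 0.0255326062221089
```

Request:
apply_moves(moves=[[[0,0,0,0,0,0,1],[0,0,0,0,0,0,1],[0,0,0,0,0,0,1]]])

```text
time: 15.58
tcp_pos: [0.5388, 0.1103, 0.115]
tool_rot: [[0.275, -0.961, -0.0], [-0.961, -0.275, 0.0], [-0.0, 0.0, -1.0]]
force: [-0.3, 0.3, -0.4]
width: -0.0001
```

```bash
python3 st.py
```

```text
15.5833 stand xy 3.250055697332464e-05 -0.03353376752485932 0.11502125568936722 F -0.3422632078045895 est joint 0.025533767524859308
```

Contact force has gone to zero at rest, so something other than my finger is holding the guard against its spring: the latch. Backing off gently and checking.

Request:
apply_moves(moves=[[[0.002,0,0,0,0,0,1],[0.004,0,0,0,0,0,1],[0.015,0,0,0,0,0,1],[0.03,0,0,0,0,0,1],[0.03,0,0,0,0,0,1]]])

```text
time: 16.0
tcp_pos: [0.5613, 0.0318, 0.1151]
tool_rot: [[0.277, -0.961, 0.0], [-0.961, -0.277, 0.0], [-0.0, -0.0, -1.0]]
force: [0.2, -0.1, -0.3]
width: -0.0001
```

Request:
apply_moves(moves=[[[0.015,0,-0.03,0,0,0,1],[0,0,-0.04,0,0,0,1],[0,0,-0.02,0,0,0,1],[0,0,0,0,0,0,1],[0,0,0,0,0,0,1]]])

```text
time: 16.42
tcp_pos: [0.5659, 0.0176, 0.2065]
tool_rot: [[0.274, -0.962, 0.003], [-0.962, -0.274, 0.001], [-0.0, -0.003, -1.0]]
force: [1.1, -0.4, -1.3]
width: -0.0002
```

```bash
python3 st.py; python3 - <<'E'
from h import *; from station import r; import cv2
s=r.read_state(); w=r.camera("wrist"); t=r.camera("top"); sc=r.camera("scene")
a=cv2.resize(t[150:310,140:400],None,fx=2,fy=2,interpolation=cv2.INTER_CUBIC)[:,:520]; b=cv2.resize(sc[130:300,180:380],None,fx=1.88,fy=1.88,interpolation=cv2.INTER_CUBIC)[:320]
h=min(a.shape[0],b.shape[0]); m=np.hstack([a[:h,:420],b[:h]])
w=cv2.resize(w,(373,280)); W=np.zeros((280,m.shape[1],3),np.uint8);W[:,:373]=w
cv2.imwrite("pics/fin.png",np.vstack([m,W])); print(m.shape)
E
```

```text
16.4167 stand xy 0.0005454681168319611 -0.13009576976830378 0.2064559670494594 F 0.7139792128422398 est joint 0.12209576976830377
(320, 796, 3)
```

View pics/fin.png

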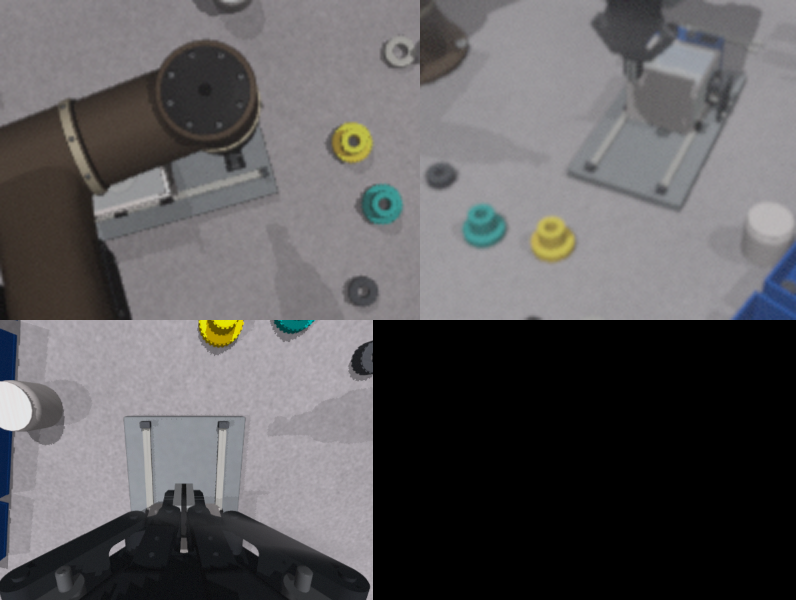

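The scene view shows the guard shut at the catch bracket with both rails bare behind it, and nothing touching it since about 15.6 s. The other parts are where they were. Handing in.

Request:
apply_moves(moves=[[[0,0,0,0,0,0,1],[0,0,0,0,0,0,1],[0,0,0,0,0,0,1]]])

```text
time: 16.82
tcp_pos: [0.565, 0.0178, 0.2043]
tool_rot: [[0.275, -0.961, -0.001], [-0.961, -0.275, -0.0], [0.0, 0.001, -1.0]]
force: [-0.4, 0.3, 0.7]
width: -0.0
```

```bash
python3 -c "
from station import r
print(r.read_state()['time'],r.sign_off())"
```

```text
the job is handed in; nothing more can be done
16.8167 None
```

The steel two-step gear is on the arbor, small step up, and the guard is latched shut over it. I handed the job in at 16.8 s; no verdict is reported.

- **Gear:** after I let go, the wrist camera saw its step top at (361,201), against (362,202) predicted for a fully seated gear. I did not see it again once the guard was over it.
- **Guard:** I pushed the back plate with closed fingers. The push ran at about 6 N, peaked at about 12 N while the pin lifted the bolt, and then eased. At the click it fell to zero with the arm still in place. The highest reading at the end of any move was about 12 N, well under 25 N, and I did not reach the buffer.
- **Latch:** after I backed off, the scene view showed the guard staying shut by itself, at an estimated travel of about 0.025 m.
- **Other things on the bench:** those visible in the last picture (pinion, bearing, turquoise and yellow gears, tin or cup edges) looked unmoved. The screwdriver, bottle and mug were outside that view, but the arm touched nothing near them.

No check failed or disagreed beyond 1–4 mm between the two fixed cameras.

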